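# Zero the bench scale under an empty tumbler

### The arm

A 6-joint arm with a two-finger parallel gripper is mounted at the origin on the work surface. World frame = base frame: x ahead of the robot, y to its left, z up, the work surface at z = 0. Lengths are in m, angles in rad, forces in N, time in s.
With the tool pointing down it reaches from about 0.425 to 0.95 m from the base axis. Payload 3.5 kg.
Tool frame: the origin (TCP) lies midway between the tips of the shut fingers; the grasp point (between the pads) lies 19 mm behind it; x points along the fingers, y is the direction in which the jaws open and shut, and the axes are right-handed (so a half turn about x gives the same grasp; the last joint's range is limited). The gripper opens to 85 mm and grips with 20 to 120 N. Pads are 22 mm wide; open, the fingers measure 114 mm over their backs; the gripper's body (76 mm by 85 mm) begins 54 mm behind the grasp point. The pads swing forward as they close: fully open they stand 13 mm farther back than shut.
Start: joints at [-0.15, 0.286, 1.577, -0, 1.279, -0.15], TCP at [0.675, 0, 0.231] pointing down, gripper open.
Joint ranges: [-2.77, 2.77], [-0.9, 2.22], [0.21, 2.48], [-1.53, 4.67], [0.24, 2.81], [-2.84, 2.84]. Speed limits (rad/s): [2.79, 2.79, 3.14, 3.14, 3.14, 3.14].

### API

Orientations are given as a unit quaternion [w, x, y, z].
In Python, from station import telemetry, get_image, get_calibration, bot gives the robot as it stands. The module is installed in compiled form; this text tells all that it offers.
- The arm moves only by the shell command python3 -m handwheel 'ROWS' [OPENING] [FORCE]. ROWS is a JSON object of lists of equal length, an entry for each row: "linear": the shift along the world's x, y, z scaled (see below), a list of three; "twist": the turn about the world's z scaled (see below). A call has 1 to 12 rows; each row is the pose to reach, as a shift and turn from the pose measured when the call began; what a row does not reach only later rows make up. The controller multiplies each number of a shift by 8 cm and each number of a turn by pi/4 rad. A row lasts 1/8 s, in which the tool goes at most 62.5 mm and 10.7 degrees, less where a joint would pass 70% of its speed; a pose out of reach is approached as far as the arm can. A call with a number of a shift or a turn outside -1 to 1 is refused whole. A call with a gripper value outside its range is refused whole. OPENING is the opening in per cent of the stroke, from 0 (shut) to 100 (fully open), set as the call begins (- or left out, the last holds). The fingers move at their own pace and stop on an object; FORCE is the grip in N (left out, the last holds). Time passes only in rows, so rows that repeat a pose let the fingers close. It gives the time, the measured TCP pose, the force and the opening at its end, in the units of the state.
- telemetry.get_state(): the state, without advancing time (a new reading comes with each control period).
- get_image(name): name is "scene" or "side" or "wrist"; returns (picture, depth): 400x640x3 uint8, red, green, blue; 400x640 float32, m along the optical axis (not along the pixel's ray), 0 where there is no reading.
- get_calibration(name): a dict with "fov_y" (degrees; the focal length in pixels is half the picture's height over the tangent of half this angle, whatever the lens; pixels are square), "cx", "cy" (the principal point, pixels), "dist" ([k1, k2, p1, p2, k3] as OpenCV has them; the pictures are not rectified), "position" and "attitude" of the camera in the world. Camera axes: x right, y up, looking along -z (the intrinsics and any distortion apply to the point x, -y, -z); pixel columns grow to the right and rows downward; lengths in m; the calibration is good to about 2 mm. A picture is of the moment at which its call begins: read the wrist's pose just before it. get_calibration takes no time and is no camera call; for the wrist camera it gives the pose at the moment of the call.
- bot.job_done(): hands the job in, once; it reports no verdict.
The state is a dict: "clock": time; "joint_positions": joint angles; "dq": joint speeds; "joint_efforts": joint torques, N m; "ee_pos": TCP position; "tool_rot": TCP orientation; "contact_force": force on the tool from outside, world axes, zero at the start; "wrist_torque": the same for the moment, N m; "width": finger opening in m.
Only numpy, scipy, OpenCV 4.12 (cv2) and the standard library are available. Lean on these libraries where they do the work, as an engineer would, in place of code of your own. Each camera call takes 0.05 s, during which the arm holds its last target.

### The job

Get the scale ready for weighing beans: push it back until it sits square against the wooden batten, then set the steel tumbler down gently, upright in the middle of its round plate, and only then press the button on the scale's sloping front all the way in, hold it a moment and let it out. Leave the scale against the batten with the tumbler standing on it, and leave the other things where they are.

Things in the scene. Friction and masses are not known exactly. Their poses are not given: they have to be found in the camera images.
- batten: dark wooden batten fixed to the counter, the stop for the scale: 300 mm long (y), running away from the robot, left of the scale as the robot sees it, 30 mm thick (x), 45 mm high. Origin: bottom middle of its near long face, the one the scale is pushed against; x points away from the scale, square to that face, y along the batten, z up
- scale: loose black bench scale, 148 mm long (x, sloping front to back), 130 mm wide (y), housing 58 mm high, 0.6 kg, with a round steel plate on top. Smooth sides, four slippery feet 4 mm high: it slides at about 2 N and turns as it is pushed. Starts 35 to 75 mm short of the batten, not square to it. Origin: underside, on its midline, 78 mm behind the front face and 70 mm before the rear face
- scale_back (a point): bottom middle of the scale's upright rear face, at counter height; axes are the scale's: x from its sloping front to its back, y across, z up. The scale is home when this face touches the batten along its whole 130 mm width, square to it
- scale_front (a point): middle of the scale's upright front face, 148 mm in front of the rear face, 12 mm above the counter; this face is 130 mm wide and spans 4 to 20 mm above the counter. It is the place to push: the button's cap overhead stands back 14 mm or more from it. Axes as scale_back
- plate_centre (a point): centre of the top of the scale's round steel plate (76 mm across, 6 mm thick), 64 mm above the counter, 60 mm in front of the rear face. Axes as scale_back
- button_top (a point): centre of the end of the scale's only button: grey round cap 32 mm across, mid-panel, 8 mm proud, 46 mm above the counter, 26 mm behind the front face. Its z axis points out, 45 degrees from vertical, up and to the scale's front; press along -z. The placed tumbler's wall rises 29 mm behind it: no room for a hand pointing straight down, so lean the tool 30 to 50 degrees, pointing down and to the batten
- button (a joint): travel of the button into the panel in m: 0 out, 0.006 fully in. Sprung: it starts to move at 3 N, is fully in at 10 N and comes out again when let go. A press counts from 0.004. The push also drives the scale back, which only the batten resists
- tumbler_centre (a point): centre, half-way up, of the loose steel tumbler: a plain straight-sided open cylinder without handle, 66 mm in outside diameter, 110 mm high, 3 mm wall, 0.22 kg, upright on the counter far left (beyond the batten) or far right; its z axis points up
- tumbler_foot (a point): centre of the tumbler's underside, 55 mm below tumbler_centre
- tumbler: the tumbler as a whole; origin at the centre of its underside
- syrup: bystander: dark brown bottle with a white cap, 62 mm across, 190 mm high, far right or far left, whichever side the tumbler is not; origin at its underside
- sugarbowl: bystander: low white ceramic bowl, 100 mm across, 50 mm high, beyond the batten, far left; origin at its underside
Not all that is in view belongs to the job. Of the things like the scale, leave any that is pink; of the rest the smaller one is meant.

How it is judged:
On the way, in this order (a step that is already met when the one before it is completed fails the run):
1. the scale sits square against the batten (x of scale_back in the frame of batten between -0.005 and 0.004 m and y of scale_back in the frame of batten between -0.09 and 0.09 m and angle between the x axis of scale_back and the x axis of batten, either way round below 0.08 rad), for 0.2 s.
2. the tumbler stands released in the middle of the plate, with the scale still against the batten (all of step 1 and horizontal distance between tumbler_foot and plate_centre below 0.013 m and z of tumbler_foot in the frame of plate_centre between -0.004 and 0.004 m and angle between tumbler_foot's own z axis and vertical below 0.08 rad and contact force between tumbler and the fingers below 0.1 N), for 0.2 s.
3. the button is pressed in while the scale is braced against the batten and the tumbler stands on the plate (all of step 2 and value of joint button above 0.004 m), for 0.3 s.
At the end, for the whole second after the job is handed in: Scale: rear within 5 mm of the batten, square within 0.08 rad, rear middle within 90 mm of the batten's middle. Tumbler: at rest, released, on the plate, upright within 0.08 rad, axis within 13 mm of the plate's centre. Button out (under 1.5 mm) (all of step 2 and value of joint button below 0.0015 m and linear speed of tumbler below 0.02 m/s); the robot touches nothing.
It fails at once if the button is pressed in (over 3 mm) before the tumbler stands on the plate (value of joint button above 0.003 m and not (horizontal distance between tumbler_foot and plate_centre below 0.013 m and z of tumbler_foot in the frame of plate_centre between -0.004 and 0.004 m and angle between tumbler_foot's own z axis and vertical below 0.08 rad)).
It fails at once if the tumbler is let fall or knocked over (faster than 0.45 m/s out of the fingers) (linear speed of tumbler above 0.45 m/s and contact force between tumbler and the fingers below 0.1 N).
It fails at once if a bystander is moved more than 30 mm or tipped (distance of any of syrup, sugarbowl from where it was at the start of the episode above 0.03 m or angle between any of syrup, sugarbowl's own z axis and vertical above 0.3 rad).
It also fails if it takes over 70 s, if anything falls off the work surface, if the arm or the gripper's body presses on something with over 40 N, if the wrist force passes 120 N, or if a joint passes its speed limit or range.

## Working session

There is one attempt and no reset: what is moved stays moved. The work goes in short steps, Python scripts to look and compute and a shell command to move; the robot and the scene stay as the last step left them, time stands still between calls to the robot, and variables do not carry over. Pictures are saved under pics/ and viewed, and the job is handed in when it is done.

```bash
mkdir -p pics; cat > h.py <<'E'
import numpy as np, cv2
from station import telemetry, get_image, get_calibration, bot
from scipy.spatial.transform import Rotation as R
def cam(name):
    c=get_calibration(name); f=200/np.tan(np.radians(c["fov_y"])/2)
    K=np.array([[f,0,c["cx"]],[0,f,c["cy"]],[0,0,1.]])
    a=np.array(c["attitude"],float)
    Rm=R.from_quat(a,scalar_first=True).as_matrix() if a.size==4 else a.reshape(3,3)
    return K,np.array(c["dist"],float),np.array(c["position"],float),Rm
def rays(C,uv):
    K,d,p,Rm=C
    n=cv2.undistortPoints(np.array(uv,float).reshape(-1,1,2),K,d).reshape(-1,2)
    v=np.c_[n[:,0],-n[:,1],-np.ones(len(n))]@Rm.T   # scaled so depth=1
    return p,v
def onz(C,uv,z):
    p,v=rays(C,uv); return p+v*((z-p[2])/v[:,2])[:,None]
def cloud(C,depth):
    vv,uu=np.mgrid[0:400,0:640]; p,v=rays(C,np.c_[uu.ravel(),vv.ravel()])
    return (p+v*depth.reshape(-1,1)).reshape(400,640,3)
def proj(C,P):
    K,d,p,Rm=C; q=(np.array(P,float).reshape(-1,3)-p)@Rm; q=q*[1,-1,-1]
    return cv2.projectPoints(q,np.zeros(3),np.zeros(3),K,d)[0].reshape(-1,2)
def save(n,im): cv2.imwrite("pics/"+n,cv2.cvtColor(im,cv2.COLOR_RGB2BGR))
E
python3 - <<'E'
from h import *
s=telemetry.get_state(); print(s)
for n in ("scene","side","wrist"):
    C=cam(n); im,d=get_image(n); save(n+"0.png",im); np.savez("pics/%s0.npz"%n,im=im,d=d,K=C[0],dist=C[1],p=C[2],R=C[3])
    print(n,get_calibration(n), (d>0).mean())
E
```

```text
{'clock': 0.0, 'joint_positions': array([-1.49998861e-01,  2.87159100e-01,  1.57821279e+00,  1.57198002e-05,
        1.27858339e+00, -1.49981633e-01]), 'dq': array([ 9.25329776e-04, -5.32510376e-04,  1.48145084e-03,  8.30956537e-04,
        6.06311541e-05,  1.85064882e-03]), 'joint_efforts': array([-1.79628755e-04, -4.05981302e+01, -2.92628127e+01, -1.54224781e-04,
        5.81841552e-03,  3.74769741e-06]), 'ee_pos': array([6.74332396e-01, 1.35054667e-04, 2.29932173e-01]), 'tool_rot': array([ 0.49931876,  0.49951361,  0.50066965, -0.50049658]), 'contact_force': array([-0.73770775, -0.0166179 , -0.46408722]), 'wrist_torque': array([ 7.01882366e-03, -3.50545875e-03,  4.44130484e-05]), 'width': 0.08548287882029859}
scene {'fov_y': 46.81277657436414, 'cx': 315.7640564368657, 'cy': 199.35859642452348, 'dist': array([-0.02639746,  0.        ,  0.        ,  0.        ,  0.        ]), 'position': array([ 1.24694707, -0.07578636,  1.04792975]), 'attitude': array([0.71082524, 0.20378275, 0.19077399, 0.64560464])} 0.9958828125
side {'fov_y': 50.05734547460935, 'cx': 314.5604349415562, 'cy': 194.777259102454, 'dist': array([-0.06759287,  0.        ,  0.        ,  0.        ,  0.        ]), 'position': array([-0.06815944, -0.75394669,  0.93196042]), 'attitude': array([ 0.83513273,  0.39138519, -0.15715946, -0.35308902])} 0.99617578125
wrist {'fov_y': 63.96724299438574, 'cx': 316.7474270496234, 'cy': 204.09249501600456, 'dist': array([-0.05618805,  0.        ,  0.        ,  0.        ,  0.        ]), 'position': array([0.67421714, 0.07619322, 0.37322158]), 'attitude': array([ 9.88408779e-01, -1.51806471e-01,  1.69734929e-03, -8.23230188e-06])} 0.99599609375
```

View pics/scene0.png

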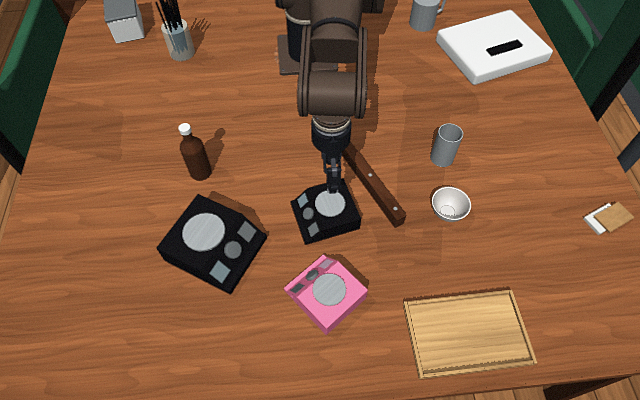

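View pics/side0.png

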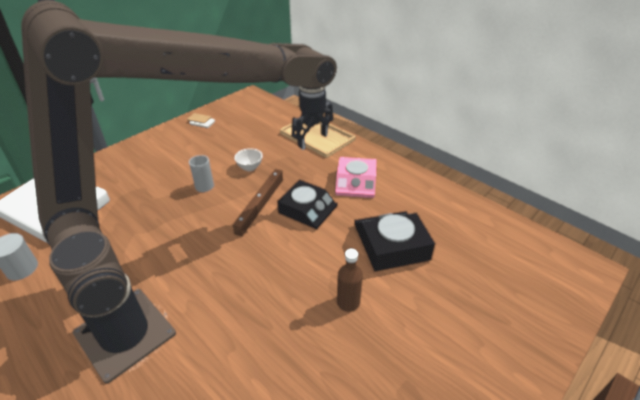

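View pics/wrist0.png

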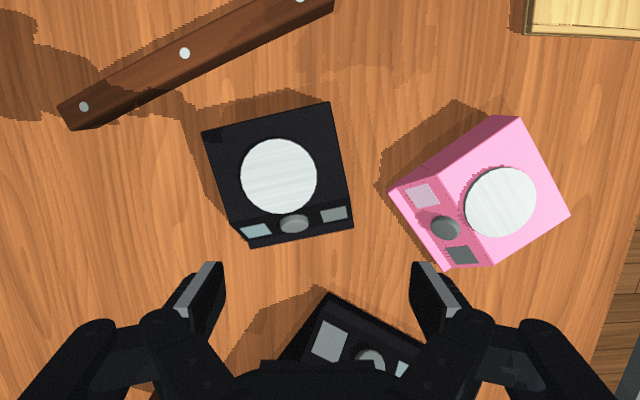

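```bash
python3 - <<'E'
from h import *
print(R.from_quat(telemetry.get_state()["tool_rot"],scalar_first=True).as_matrix().round(3))
E
```

```text
[[-0.002  1.    -0.   ]
 [ 0.    -0.    -1.   ]
 [-1.    -0.002 -0.   ]]
```

```bash
python3 - <<'E'
from h import *
def load(n):
    z=np.load("pics/%s0.npz"%n); C=(z["K"],z["dist"],z["p"],z["R"]); return C,z["im"],z["d"],cloud(C,z["d"])
for n in ("scene","wrist","side"):
    C,im,d,P=load(n)
    X,Y,Z=P[...,0],P[...,1],P[...,2]
    tab=(d>0)&(abs(Z)<.01); print(n,"table z",np.median(Z[(d>0)&(abs(Z)<.02)]))
    hsv=cv2.cvtColor(im,cv2.COLOR_RGB2HSV)
    def comp(m,minA=60):
        k,l,st,c=cv2.connectedComponentsWithStats(m.astype(np.uint8))
        for i in range(1,k):
            if st[i,4]>minA:
                q=P[l==i]; r=cv2.minAreaRect(q[:,:2].astype(np.float32))
                print("  area",st[i,4],"px",c[i].round(0),"med",np.median(q,0).round(4),"rect c",np.round(r[0],4),"sz",np.round(r[1],4),"ang",round(r[2],1))
    print(" batten top"); comp((abs(Z-.045)<.008)&(hsv[...,2]<140)&(X>.3)&(X<1)&(Y>0)&(Y<.4))
    print(" plates"); comp((abs(Z-.064)<.006)&(hsv[...,1]<40)&(hsv[...,2]>120)&(X>.3)&(X<1.1)&(abs(Y)<.5))
    print(" plates hi"); comp((Z>.070)&(Z<.13)&(hsv[...,1]<60)&(X>.3)&(X<1.1)&(abs(Y)<.5),100)
    print(" housing"); comp((abs(Z-.058)<.005)&(hsv[...,2]<70)&(X>.4)&(X<1.1)&(abs(Y)<.5))
E
```

```text
scene table z -0.00048812507135376215
 batten top
  area 996 px [375. 183.] med [0.5762 0.1351 0.0442] rect c [0.563  0.1302] sz [0.2714 0.033 ] ang 23.2
  area 90 px [443. 155.] med [0.5062 0.3335 0.0453] rect c [0.4969 0.3351] sz [0.065  0.0327] ang 56.4
  area 93 px [344. 225.] med [0.696  0.0384 0.0459] rect c [0.6955 0.0413] sz [0.0045 0.08  ] ang 12.7
 plates
  area 580 px [329. 203.] med [0.6395 0.0073 0.0632] rect c [0.6381 0.0079] sz [0.0743 0.0732] ang 77.8
  area 821 px [329. 289.] med [ 0.8645 -0.0184  0.0629] rect c [ 0.864  -0.0177] sz [0.0724 0.0753] ang 84.6
 plates hi
  area 525 px [449. 137.] med [0.4808 0.3461 0.0931] rect c [0.4792 0.347 ] sz [0.0643 0.0698] ang 58.0
  area 2930 px [200. 233.] med [ 0.7038 -0.3081  0.0778] rect c [ 0.6939 -0.309 ] sz [0.1387 0.1738] ang 57.6
 housing
  area 996 px [335. 207.] med [0.6619 0.0263 0.057 ] rect c [0.6355 0.0157] sz [0.1332 0.1041] ang 12.3
  area 84 px [190. 267.] med [ 0.7812 -0.331   0.0581] rect c [ 0.7685 -0.346 ] sz [0.151  0.0087] ang 57.8
wrist table z 0.0004749221504950496
 batten top
  area 8863 px [183.  57.
[... 974 characters left out ...]
] sz [0.0293 0.0623] ang 46.6
 plates
  area 233 px [357. 167.] med [ 0.8612 -0.0236  0.0649] rect c [ 0.8612 -0.0221] sz [0.0707 0.0728] ang 62.8
  area 325 px [303. 194.] med [0.6354 0.0035 0.0648] rect c [0.6395 0.0079] sz [0.0864 0.0734] ang 47.3
 plates hi
  area 346 px [200. 165.] med [0.4783 0.3329 0.0931] rect c [0.4788 0.3427] sz [0.0723 0.0629] ang 72.3
  area 2137 px [396. 234.] med [ 0.68   -0.3195  0.0789] rect c [ 0.6925 -0.3076] sz [0.1544 0.1696] ang 58.3
 housing
  area 400 px [299. 199.] med [ 0.5983 -0.001   0.0585] rect c [0.6311 0.0084] sz [0.1277 0.0998] ang 12.6
  area 185 px [393. 250.] med [ 0.6398 -0.3516  0.0577] rect c [ 0.6408 -0.3234] sz [0.1102 0.2218] ang 16.4
```

```bash
python3 - <<'E'
import cv2
a=cv2.imread("pics/wrist0.png")[0:280,40:400]; cv2.imwrite("pics/crop_scale.png",cv2.resize(a,None,fx=2,fy=2,interpolation=cv2.INTER_CUBIC))
a=cv2.imread("pics/scene0.png")[110:260,280:480]; cv2.imwrite("pics/crop_tum.png",cv2.resize(a,None,fx=4,fy=4,interpolation=cv2.INTER_CUBIC))
E
```

```text
(no output)
```

View pics/crop_scale.png

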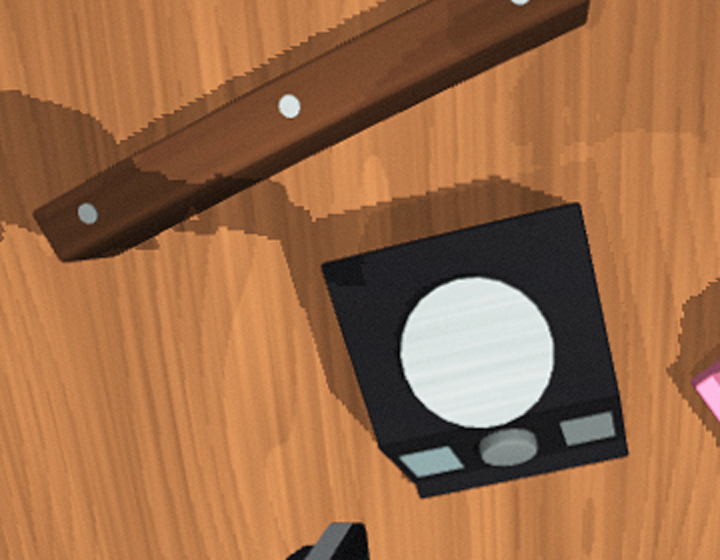

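View pics/crop_tum.png

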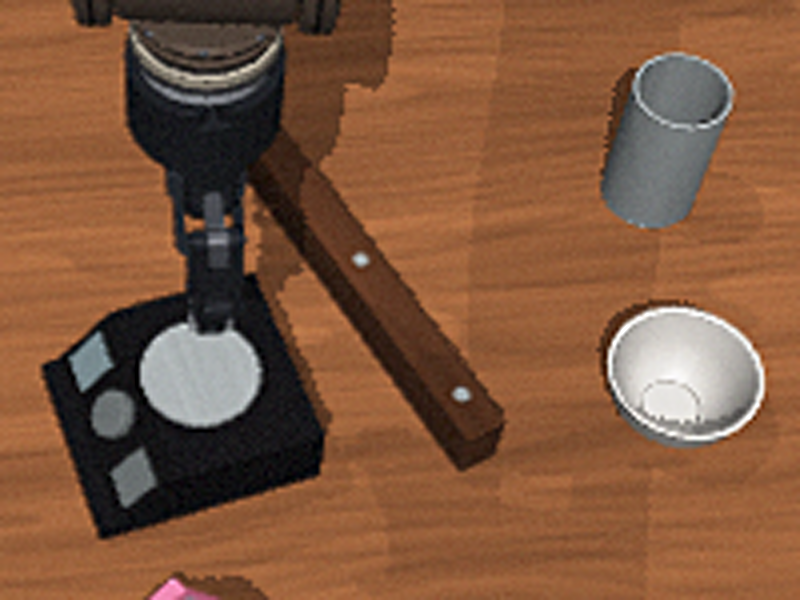

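```bash
cat >> h.py <<'E'
BO=np.array([0.5529,0.1099]); TH=np.radians(23.1)
U=np.array([np.cos(TH),np.sin(TH)]); N=np.array([-np.sin(TH),np.cos(TH)])
def bf(P): d=np.asarray(P)[...,:2]-BO; return np.stack([d@U,d@N],-1)
def load(n,k="0"):
    z=np.load("pics/%s%s.npz"%(n,k)); C=(z["K"],z["dist"],z["p"],z["R"]); return C,z["im"],z["d"],cloud(C,z["d"])
def snap(n,k):
    C=cam(n); im,d=get_image(n); save(n+k+".png",im); np.savez("pics/%s%s.npz"%(n,k),im=im,d=d,K=C[0],dist=C[1],p=C[2],R=C[3]); return C,im,d,cloud(C,d)
E
python3 - <<'E'
from h import *
# finger tips in wrist cloud
C,im,d,P=load("wrist")
for (u0,u1) in ((150,230),(410,490)):
    q=P[255:330,u0:u1].reshape(-1,3); q=q[(q[:,2]>.2)]
    i=np.argsort(q[:,2])[:200]; print("tip",len(q),q[:,2].min().round(4),q[i].mean(0).round(4),q[i].min(0).round(3),q[i].max(0).round(3))
# obstacles near the pre-push pose, in (u,n)
for n in ("scene","wrist","side"):
    C,im,d,P=load(n); B=bf(P); m=(d>0)&(P[...,2]>.012)&(P[...,2]<.15)&(abs(B[...,0]-.034)<.11)&(B[...,1]<-.226)&(B[...,1]>-.36)
    q=np.c_[B[m],P[m][:,2]]
    print(n,m.sum(),"max n",q[:,1].max() if len(q) else None)
    for a in np.arange(-.08,.16,.03):
        s=q[(q[:,0]>a)&(q[:,0]<a+.03)]
        if len(s): print("   u",a.round(3),"n max",np.percentile(s[:,1],98).round(3),"z max",np.percentile(s[:,2],98).round(3))
# tumbler, bowl, syrup
for n in ("scene","side"):
    C,im,d,P=load(n); X,Y,Z=P[...,0],P[...,1],P[...,2]
    m=(d>0)&(abs(Z-.108)<.004)&(abs(X-.48)<.08)&(abs(Y-.345)<.08); q=P[m]; (c,r)=cv2.minEnclosingCircle(q[:,:2].astype(np.float32)); print(n,"rim",m.sum(),np.round(c,4),round(r,4), q[:,2].max())
    m=(d>0)&(Z>.02)&(Z<.06)&(abs(X-.6)<.1)&(Y>.25)&(Y<.55)&(~((abs(X-.48)<.05)&(abs(Y-.345)<.05))); q=P[m]; (c,r)=cv2.minEnclosingCircle(q[:,:2].astype(np.float32)); print(n,"bowl",np.round(c,4),round(r,4))
E
```

```text
tip 3500 0.2427 [0.6303 0.0016 0.2469] [ 0.624 -0.011  0.243] [0.632 0.011 0.249]
tip 3546 0.2434 [0.7172 0.0032 0.2476] [ 0.716 -0.011  0.243] [0.728 0.011 0.25 ]
scene 769 max n -0.22881592494012898
   u -0.08 n max -0.35 z max 0.079
   u -0.05 n max -0.33 z max 0.079
   u -0.02 n max -0.313 z max 0.072
   u 0.01 n max -0.304 z max 0.049
   u 0.04 n max -0.33 z max 0.029
   u 0.13 n max -0.229 z max 0.02
wrist 3546 max n -0.22601098545107004
   u -0.08 n max -0.345 z max 0.049
   u -0.05 n max -0.325 z max 0.073
   u -0.02 n max -0.308 z max 0.068
   u 0.01 n max -0.301 z max 0.048
   u 0.04 n max -0.333 z max 0.028
   u 0.13 n max -0.226 z max 0.021
side 271 max n -0.22602041908327464
   u -0.08 n max -0.348 z max 0.08
   u -0.05 n max -0.329 z max 0.081
   u -0.02 n max -0.309 z max 0.064
   u 0.01 n max -0.303 z max 0.032
   u 0.04 n max -0.338 z max 0.03
   u 0.07 n max -0.226 z max 0.019
   u 0.13 n max -0.227 z max 0.023
scene rim 129 [0.4784 0.3474] 0.0358 0.11182626732114609
scene bowl [0.659  0.3169] 0.0516
side rim 77 [0.478  0.3432] 0.0365 0.11186979506727646
side bowl [0.6587 0.3151] 0.0526
```

The target is the small black scale. In the wrist view it is at (278,176) and in the scene view at (325,205), with a plate 75 mm across. These other things could be mistaken for what I want:
- **Big black scale:** scene (212,240). It is the larger one, so I leave it.
- **Pink scale:** scene (328,290). I leave it.
- **Tumbler:** scene (446,145), with no handle. The mug at (425,12) has a handle, so it isn't the tumbler.

The crops confirm both choices. Next I move in front of the scale, with the open fingers parallel to the batten.

```bash
python3 -m handwheel '{"linear":[[0.05,-0.5,0],[0.1,-1,0],[0.1,-1,0],[0.1,-1,0]],"twist":[0.2,0.4,0.513,0.513]}' 100 40
```

```text
clock: 0.65
ee_pos: [0.6822, -0.0804, 0.2296]
tool_rot: [0.589, 0.39, 0.59, -0.391]
contact_force: [0.1, 0.6, -0.3]
width: 0.0854
```

```bash
python3 -m handwheel '{"linear":[[0,-0.33,-0.4],[0,-0.33,-1],[0,-0.33,-1]],"twist":[0,0,0]}'; python3 -m handwheel '{"linear":[[0,0,-0.5],[0,0,-1],[0,0,-1]],"twist":[0,0,0]}'; python3 - <<'E'
from h import *
s=telemetry.get_state(); print(s["ee_pos"],bf(s["ee_pos"]),np.degrees(np.arctan2(*R.from_quat(s["tool_rot"],scalar_first=True).as_matrix()[1::-1,1])))
snap("side","1")
E
```

```text
clock: 1.02
ee_pos: [0.6788, -0.1053, 0.1438]
tool_rot: [0.585, 0.389, 0.594, -0.392]
contact_force: [-0.1, 0.1, -0.1]
width: 0.0852
clock: 1.4
ee_pos: [0.677, -0.104, 0.0617]
tool_rot: [0.583, 0.388, 0.596, -0.393]
contact_force: [-0.4, -0.1, 0.1]
width: 0.0853
[ 0.67703541 -0.10404534  0.06168824] [ 0.03024372 -0.24549445] 22.949008125690472
```

View pics/side1.png

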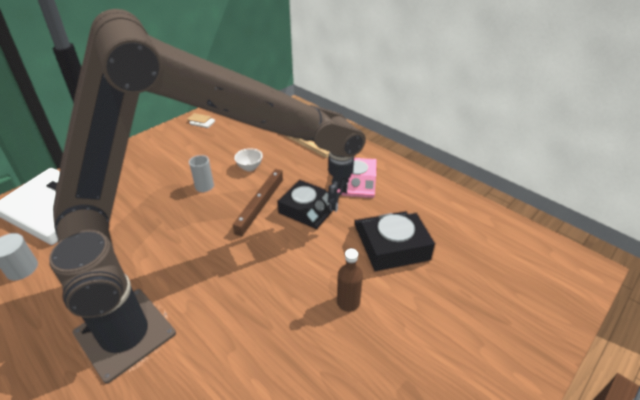

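```bash
python3 -m handwheel '{"linear":[[0.06,-0.04,0],[0.06,-0.04,-0.3],[0.06,-0.04,-0.6],[0.06,-0.04,-0.8],[0.06,-0.04,-0.8]],"twist":[0,0,0,0,0]}'; python3 - <<'E'
from h import *
s=telemetry.get_state(); M=R.from_quat(s["tool_rot"],scalar_first=True).as_matrix();print(M.round(3),s["ee_pos"],bf(s["ee_pos"]),s["contact_force"])
E
```

```text
clock: 2.08
ee_pos: [0.6815, -0.1072, -0.003]
tool_rot: [0.583, 0.388, 0.596, -0.393]
contact_force: [-0.9, 0.3, -0.0]
width: 0.0853
[[-0.02   0.921  0.39 ]
 [ 0.005  0.39  -0.921]
 [-1.    -0.016 -0.013]] [ 0.68152132 -0.10724575 -0.0029606 ] [ 0.03311432 -0.25019825] [-0.94228969  0.28686645 -0.01338681]
```

```bash
python3 -m handwheel '{"linear":[[-0.025,0.058,0],[-0.05,0.115,0],[-0.074,0.172,0],[-0.098,0.23,0],[-0.123,0.287,0],[-0.147,0.345,0],[-0.172,0.402,0],[-0.196,0.46,0],[-0.22,0.517,0],[-0.245,0.575,0],[-0.27,0.632,0],[-0.294,0.69,0]],"twist":[0,0,0,0,0,0,0,0,0,0,0,0]}'; python3 - <<'E'
from h import *
s=telemetry.get_state(); M=R.from_quat(s["tool_rot"],scalar_first=True).as_matrix();print(s["ee_pos"],bf(s["ee_pos"]),np.degrees(np.arctan2(M[1,1],M[0,1])))
snap("wrist","2")
E
```

```text
clock: 3.58
ee_pos: [0.6578, -0.0518, -0.003]
tool_rot: [0.583, 0.388, 0.596, -0.393]
contact_force: [1.9, -2.9, 1.7]
width: 0.0857
[ 0.65778696 -0.05182631 -0.00300454] [ 0.03302604 -0.18991039] 22.988950014294346
```

View pics/wrist2.png

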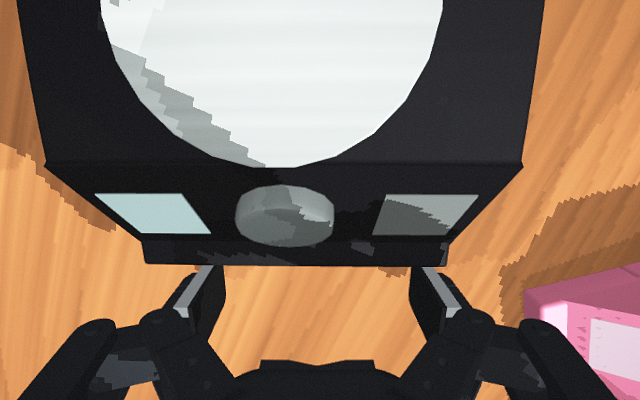

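```bash
python3 -m handwheel '{"linear":[[-0.02,0.046,0],[-0.04,0.092,0],[-0.06,0.138,0],[-0.079,0.184,0],[-0.098,0.23,0],[-0.118,0.276,0],[-0.135,0.318,0],[-0.142,0.333,0],[-0.142,0.333,0]],"twist":[0,0,0,0,0,0,0,0,0]}'; python3 - <<'E'
from h import *
s=telemetry.get_state(); M=R.from_quat(s["tool_rot"],scalar_first=True).as_matrix();print(s["ee_pos"],bf(s["ee_pos"]),np.degrees(np.arctan2(M[1,1],M[0,1])))
for k in ("scene","side","wrist"):
    C,im,d,P=snap(k,"3"); B=bf(P); hsv=cv2.cvtColor(im,cv2.COLOR_RGB2HSV)
    m=(abs(P[...,2]-.064)<.004)&(hsv[...,1]<50)&(hsv[...,2]>100)&(abs(B[...,0]-.03)<.06)&(abs(B[...,1]+.06)<.07)
    if m.sum()>20:
        c,r=cv2.minEnclosingCircle(B[m].astype(np.float32)); print(k,"plate u,n",np.round(c,4),round(r,4),m.sum())
    m=(abs(P[...,2]-.058)<.003)&(hsv[...,2]<70)&(abs(B[...,0]-.03)<.1)&(abs(B[...,1]+.06)<.09)
    if m.sum()>20: print(k,"top",cv2.minAreaRect(B[m].astype(np.float32)), "n max",np.percentile(B[m][:,1],99))
E
```

```text
clock: 4.75
ee_pos: [0.6457, -0.0241, -0.0033]
tool_rot: [0.582, 0.388, 0.597, -0.393]
contact_force: [0.7, -2.9, 1.6]
width: 0.0855
[ 0.64572069 -0.0241171  -0.00327428] [ 0.03279858 -0.15968881] 23.020451048373314
scene plate u,n [ 0.0253 -0.0599] 0.0387 498
scene top ((0.024752281606197357, -0.05603797361254692), (0.11062417924404144, 0.13130336999893188), 89.8026123046875) n max -0.002095537804347617
side plate u,n [ 0.0243 -0.061 ] 0.0412 292
side top ((0.020807594060897827, -0.057092878967523575), (0.10307468473911285, 0.13065387308597565), 88.77865600585938) n max -0.0070695097822072225
wrist plate u,n [ 0.0224 -0.0639] 0.0384 43607
wrist top ((0.03197243809700012, -0.1037537008523941), (0.09246698021888733, 0.15025579929351807), 89.98975372314453) n max -0.05964438790995903
```

View pics/scene3.png

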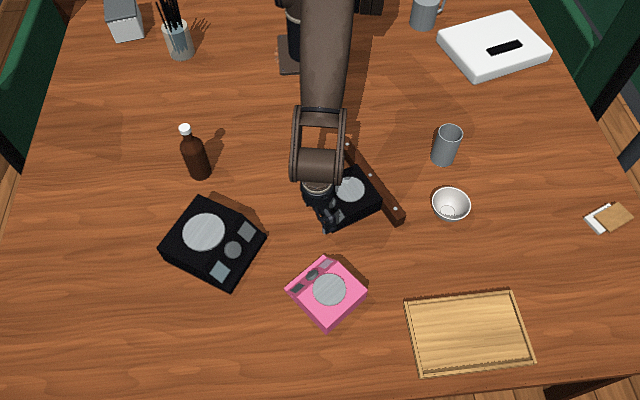

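```bash
python3 -m handwheel '{"linear":[[-0.005,0.012,0],[-0.01,0.023,0],[-0.01,0.023,0]],"twist":[0,0,0]}'; python3 -m handwheel '{"linear":[[-0.005,0.012,0],[-0.01,0.023,0],[-0.01,0.023,0]],"twist":[0,0,0]}'
```

```text
clock: 5.28
ee_pos: [0.645, -0.0226, -0.0033]
tool_rot: [0.582, 0.388, 0.597, -0.393]
contact_force: [1.9, -3.9, -0.1]
width: 0.0852
clock: 5.65
ee_pos: [0.6453, -0.0223, -0.0032]
tool_rot: [0.584, 0.387, 0.596, -0.392]
contact_force: [2.9, -7.8, -2.0]
width: 0.0856
```

```bash
python3 -m handwheel '{"linear":[[-0.01,0.023,0],[-0.015,0.035,0],[-0.015,0.035,0]],"twist":[0,0,0]}'; python3 - <<'E'
from h import *
s=telemetry.get_state(); M=R.from_quat(s["tool_rot"],scalar_first=True).as_matrix();print(s["ee_pos"],bf(s["ee_pos"]),np.degrees(np.arctan2(M[1,1],M[0,1])))
E
```

```text
clock: 6.02
ee_pos: [0.6454, -0.0223, -0.0031]
tool_rot: [0.586, 0.386, 0.594, -0.393]
contact_force: [5.2, -11.5, -3.3]
width: 0.0858
[ 0.64542115 -0.0223127  -0.00307134] [ 0.03323099 -0.15791157] 23.169916905279525
```

```bash
python3 -m handwheel '{"linear":[[0.025,-0.058,0],[0.074,-0.172,0],[0.147,-0.345,0],[0.147,-0.345,0.3],[0.147,-0.345,0.8],[0.147,-0.345,1],[0.147,-0.345,1]],"twist":[0,0,0,0,0,0,0]}'; python3 -m handwheel '{"linear":[[0,0,0.6],[0,0,1],[0,0,1]],"twist":[0,0,0]}';python3 -m handwheel '{"linear":[[0,0.2,0.6],[-0.3,0.7,1],[-0.6,1,1],[-0.8,1,1],[-0.8,1,1]],"twist":[0,0,0,0,0]}'; python3 - <<'E'
from h import *
s=telemetry.get_state(); M=R.from_quat(s["tool_rot"],scalar_first=True).as_matrix();print(s["ee_pos"],bf(s["ee_pos"]),np.degrees(np.arctan2(M[1,1],M[0,1])))
for k in ("scene","side","wrist"):
    C,im,d,P=snap(k,"4"); B=bf(P); hsv=cv2.cvtColor(im,cv2.COLOR_RGB2HSV)
    m=(abs(P[...,2]-.064)<.004)&(hsv[...,1]<50)&(hsv[...,2]>100)&(abs(B[...,0]-.03)<.06)&(abs(B[...,1]+.06)<.07)
    if m.sum()>20:
        c,r=cv2.minEnclosingCircle(B[m].astype(np.float32)); print(k,"plate u,n",np.round(c,4),round(r,4),m.sum(),B[m].mean(0))
    m=(abs(P[...,2]-.058)<.003)&(hsv[...,2]<70)&(abs(B[...,0]-.03)<.1)&(abs(B[...,1]+.06)<.09)
    if m.sum()>20: print(k,"top",cv2.minAreaRect(B[m].astype(np.float32)), "n max",np.percentile(B[m][:,1],99))
E
```

```text
clock: 6.9
ee_pos: [0.6585, -0.05, 0.0796]
tool_rot: [0.588, 0.387, 0.593, -0.392]
contact_force: [0.7, 0.2, -0.3]
width: 0.085
clock: 7.28
ee_pos: [0.6598, -0.0501, 0.1618]
tool_rot: [0.589, 0.387, 0.591, -0.392]
contact_force: [0.1, 0.2, 0.3]
width: 0.0857
clock: 7.9
ee_pos: [0.594, 0.0305, 0.239]
tool_rot: [0.588, 0.386, 0.593, -0.392]
contact_force: [-0.2, 0.3, 0.0]
width: 0.0853
[0.59400689 0.03051692 0.23895078] [ 0.00666607 -0.08914602] 23.222302357497455
scene plate u,n [ 0.0246 -0.0593] 0.0394 539 [ 0.02555884 -0.05962019]
scene top ((0.02598024532198906, -0.0516476072371006), (0.1315307766199112, 0.10411020368337631), 0.35276174545288086) n max -0.00028477498006242646
side plate u,n [ 0.0262 -0.0614] 0.0428 306 [ 0.02247536 -0.06245871]
side top ((0.02132539078593254, -0.055226750671863556), (0.1316288262605667, 0.10105028748512268), 0.02388582192361355) n max -0.005035271472736311
wrist plate u,n [ 0.0223 -0.0595] 0.0381 4532 [ 0.02233009 -0.05853773]
wrist top ((0.02229417860507965, -0.05097030848264694), (0.12969624996185303, 0.10264597088098526), 0.2207411229610443) n max -1.0262468670969464e-05
```

View pics/scene4.png

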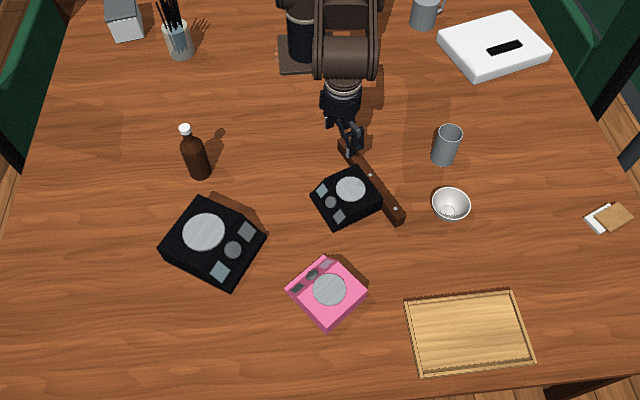

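View pics/wrist4.png

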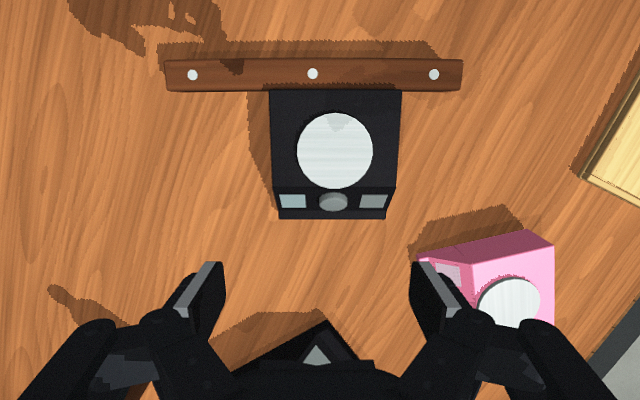

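```bash
python3 -m handwheel '{"linear":[[-0.15,0.4,0],[-0.4,0.9,0],[-0.45,1,0],[-0.45,1,0]],"twist":[0,0,0,0]}';python3 -m handwheel '{"linear":[[-0.2,0.4,0],[-0.4,0.9,0],[-0.45,1,0],[-0.45,1,0]],"twist":[0,0,0,0]}'; python3 -m handwheel '{"linear":[[-0.1,0.4,0],[-0.1,0.8,0],[-0.1,0.8,0]],"twist":[0,0,0]}'; python3 - <<'E'
from h import *
C,im,d,P=snap("wrist","5")
m=(d>0)&(abs(P[...,2]-.109)<.004)&(abs(P[...,0]-.48)<.06)&(abs(P[...,1]-.345)<.06); q=P[m]
c,r=cv2.minEnclosingCircle(q[:,:2].astype(np.float32)); print(m.sum(),c,r,q[:,2].max())
from scipy.optimize import least_squares
# rim by colour mask cast at z=.11
o=least_squares(lambda p:np.hypot(q[:,0]-p[0],q[:,1]-p[1])-p[2],[.478,.345,.032]).x; print("fit",o)
E
```

```text
clock: 8.55
ee_pos: [0.5602, 0.1096, 0.24]
tool_rot: [0.589, 0.387, 0.592, -0.392]
contact_force: [-0.2, -0.1, -0.5]
width: 0.0852
clock: 9.05
ee_pos: [0.5248, 0.1889, 0.24]
tool_rot: [0.589, 0.386, 0.592, -0.392]
contact_force: [0.6, -0.6, -0.3]
width: 0.0857
clock: 9.43
ee_pos: [0.5176, 0.2528, 0.2399]
tool_rot: [0.589, 0.386, 0.592, -0.392]
contact_force: [0.1, -0.3, 1.3]
width: 0.0854
1089 (0.4768977761268616, 0.34535565972328186) 0.03309228643774986 0.11299091952952506
fit [0.47720848 0.34520909 0.0309859 ]
```

View pics/wrist5.png

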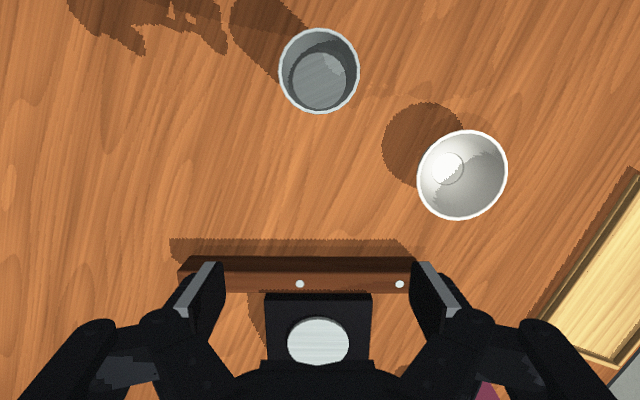

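```bash
python3 -m handwheel '{"linear":[[-0.2,0.4,0],[-0.4,0.8,0],[-0.5,1,0],[-0.5,1,0]],"twist":[0,0,0,0]}';python3 -m handwheel '{"linear":[[0,0.16,-0.1],[0,0.16,-0.4],[0,0.16,-0.7],[0,0.16,-0.7]],"twist":[0,0,0,0]}'; python3 - <<'E'
from h import *
s=telemetry.get_state(); M=R.from_quat(s["tool_rot"],scalar_first=True).as_matrix();print(M.round(3)); print((np.array([.4771,.3453,.061])-s["ee_pos"])/.08)
E
```

```text
clock: 9.98
ee_pos: [0.4777, 0.3317, 0.2398]
tool_rot: [0.589, 0.386, 0.591, -0.392]
contact_force: [-0.3, -0.9, 0.1]
width: 0.0852
clock: 10.48
ee_pos: [0.4767, 0.3433, 0.1806]
tool_rot: [0.588, 0.384, 0.592, -0.394]
contact_force: [1.4, -1.3, 0.5]
width: 0.0856
[[-0.013  0.919  0.394]
 [-0.009  0.394 -0.919]
 [-1.    -0.015  0.003]]
[ 0.00513835  0.02492216 -1.49527951]
```

```bash
python3 -m handwheel '{"linear":[[0.005,0.03,-0.15],[0.005,0.03,-0.4],[0.005,0.03,-0.7],[0.005,0.03,-0.8],[0.005,0.03,-0.8]],"twist":[0,0,0,0,0]}';python3 -m handwheel '{"linear":[[0,0,-0.2],[0,0,-0.5],[0,0,-0.7],[0,0,-0.7]],"twist":[0,0,0,0]}'; python3 - <<'E'
from h import *
s=telemetry.get_state();print((np.array([.4771,.3453,.061])-s["ee_pos"]))
snap("wrist","6"); snap("side","6")
E
```

```text
clock: 11.1
ee_pos: [0.4767, 0.3455, 0.1158]
tool_rot: [0.588, 0.384, 0.592, -0.395]
contact_force: [0.3, -0.8, 0.6]
width: 0.0854
clock: 11.6
ee_pos: [0.4757, 0.345, 0.0581]
tool_rot: [0.587, 0.383, 0.593, -0.396]
contact_force: [-1.1, 0.3, 0.3]
width: 0.0857
[0.00143489 0.00033007 0.00294397]
```

View pics/wrist6.png

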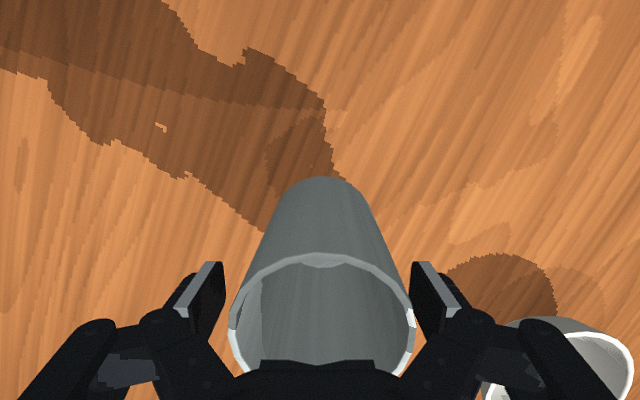

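```bash
python3 -m handwheel '{"linear":[[0.018,0.004,0.02],[0.018,0.004,0.02],[0.018,0.004,0.02],[0.018,0.004,0.02],[0.018,0.004,0.02],[0.018,0.004,0.02],[0.018,0.004,0.02],[0.018,0.004,0.02]],"twist":[0,0,0,0,0,0,0,0]}' 60 40
```

```text
clock: 12.7
ee_pos: [0.4793, 0.3464, 0.0634]
tool_rot: [0.589, 0.385, 0.592, -0.394]
contact_force: [-2.4, -0.6, 5.5]
width: 0.0661
```

```bash
python3 -m handwheel '{"linear":[[0,0,0.05],[0,0,0.15],[0,0,0.35],[0,0,0.6],[0,0,0.85],[0,0,1],[0,0,1]],"twist":[0,0,0,0,0,0,0]}';  python3 -m handwheel '{"linear":[[0,0,0.15],[0,0,0.35],[0,0,0.5],[0,0,0.5]],"twist":[0,0,0,0]}'; python3 - <<'E'
from h import *
s=telemetry.get_state(); M=R.from_quat(s["tool_rot"],scalar_first=True).as_matrix();print(s["ee_pos"],M[:,0],s["width"])
snap("side","7");C,im,d,P=snap("wrist","7")
E
```

```text
clock: 13.58
ee_pos: [0.4802, 0.3469, 0.1453]
tool_rot: [0.589, 0.386, 0.591, -0.393]
contact_force: [1.4, -0.1, -3.6]
width: 0.0661
clock: 14.08
ee_pos: [0.4811, 0.3474, 0.1873]
tool_rot: [0.59, 0.387, 0.591, -0.392]
contact_force: [-0.1, 0.1, -2.3]
width: 0.0655
[0.48111051 0.34735406 0.18731791] [-0.0051942  -0.00545756 -0.99997162] 0.06553410107094249
```

View pics/side7.png

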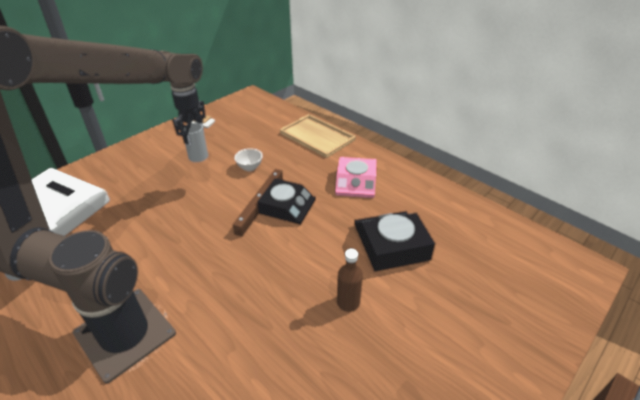

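View pics/wrist7.png

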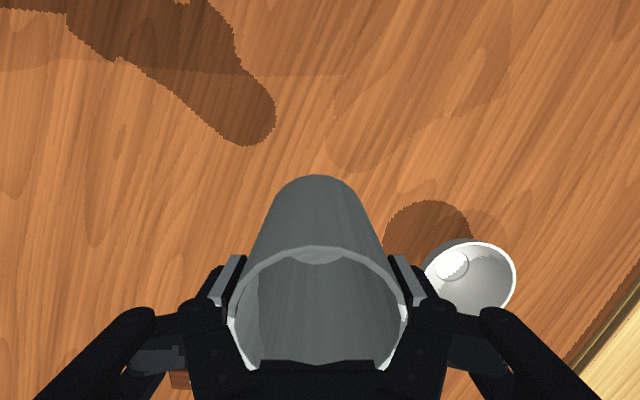

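```bash
python3 - <<'E'
from h import *
from scipy.optimize import least_squares
C,im,d,P=load("wrist","7"); t=np.array([.4811,.3474])
m=(d>0)&(abs(P[...,2]-.2339)<.004); m[:240]=0; m[:,:225]=0; m[:,410:]=0; q=P[m]; r=np.hypot(*(q[:,:2]-t).T); q=q[(r<.037)&(r>.027)]
f=least_squares(lambda p:np.hypot(q[:,0]-p[0],q[:,1]-p[1])-.0315,[t[0],t[1]]).x
print(len(q),f-t,(f-t)@U,(f-t)@N, q[:,2].min(),q[:,2].max())
E
python3 -m handwheel '{"linear":[[0.05,-0.1,0],[0.12,-0.3,0],[0.24,-0.6,0],[0.36,-0.9,0],[0.36,-0.9,0]],"twist":[0,0,0,0,0]}'; python3 -m handwheel '{"linear":[[0.05,-0.15,0],[0.15,-0.4,0],[0.25,-0.7,0],[0.36,-0.9,0],[0.36,-0.9,0]],"twist":[0,0,0,0,0]}';python3 -m handwheel '{"linear":[[0.05,-0.15,0],[0.15,-0.4,0],[0.25,-0.7,0],[0.36,-0.9,0],[0.36,-0.9,0]],"twist":[0,0,0,0,0]}'
```

```text
3729 [-0.00113345 -0.00019792] -0.0011202238716343776 0.00026264681486208883 0.22990029618617597 0.2353281702060921
clock: 14.8
ee_pos: [0.5096, 0.2725, 0.185]
tool_rot: [0.588, 0.386, 0.591, -0.394]
contact_force: [-0.2, 0.3, -2.2]
width: 0.0657
clock: 15.42
ee_pos: [0.539, 0.1996, 0.185]
tool_rot: [0.588, 0.387, 0.59, -0.395]
contact_force: [-0.5, 0.6, -2.3]
width: 0.0657
clock: 16.05
ee_pos: [0.5686, 0.1263, 0.1851]
tool_rot: [0.588, 0.388, 0.59, -0.395]
contact_force: [-0.5, -0.1, -2.1]
width: 0.0661
```

```bash
python3 -m handwheel '{"linear":[[0.05,-0.1,0],[0.15,-0.35,0],[0.28,-0.6,0],[0.366,-0.78,0],[0.366,-0.78,0],[0.366,-0.78,0]],"twist":[0,0,0,0,0,0]}'; python3 - <<'E'
from h import *
s=telemetry.get_state();p=s["ee_pos"];print(p,bf(p),(BO+.0234*U-.06*N-p[:2])/.08, p[2]-.0634-.064)
snap("scene","8");snap("side","8")
E
```

```text
clock: 16.8
ee_pos: [0.5977, 0.064, 0.1849]
tool_rot: [0.587, 0.388, 0.59, -0.395]
contact_force: [0.0, 0.5, -1.9]
width: 0.066
[0.5977059  0.06396771 0.18486512] [ 0.02319248 -0.05982852] [ 0.00322693 -0.00095388] 0.057465116253741635
```

View pics/scene8.png

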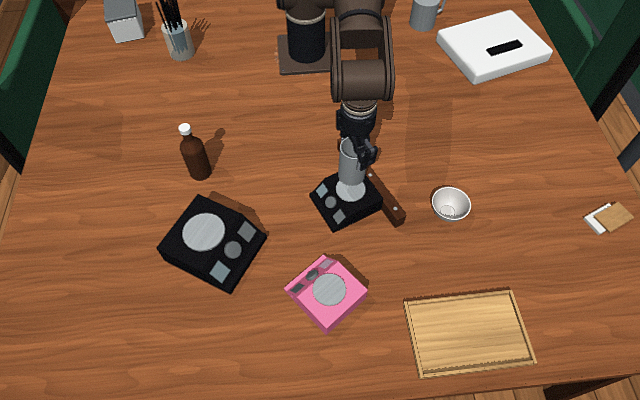

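```bash
python3 -m handwheel '{"linear":[[0,0,-0.1],[0,0,-0.25],[0,0,-0.45],[0,0,-0.58],[0,0,-0.62],[0,0,-0.62]],"twist":[0,0,0,0,0,0]}'; python3 - <<'E'
from h import *
s=telemetry.get_state();p=s["ee_pos"];print(p,bf(p),(BO+.0234*U-.06*N-p[:2])/.08, p[2]-.0634-.064)
E
```

```text
clock: 17.65
ee_pos: [0.5976, 0.0644, 0.1351]
tool_rot: [0.588, 0.387, 0.59, -0.395]
contact_force: [-0.0, 0.9, -3.2]
width: 0.0659
[0.59759734 0.06438349 0.13512243] [ 0.02325576 -0.05940349] [ 0.00458387 -0.00615111] 0.00772242522489848
```

```bash
python3 -m handwheel '{"linear":[[0.004,-0.006,-0.015],[0.004,-0.006,-0.03],[0.004,-0.006,-0.045],[0.004,-0.006,-0.06],[0.004,-0.006,-0.06]],"twist":[0,0,0,0,0]}'; python3 -m handwheel '{"linear":[[0,0,-0.01],[0,0,-0.02],[0,0,-0.02]],"twist":[0,0,0]}'
```

```text
clock: 18.27
ee_pos: [0.5978, 0.0639, 0.1302]
tool_rot: [0.587, 0.387, 0.59, -0.395]
contact_force: [0.5, -0.6, -3.0]
width: 0.0659
clock: 18.65
ee_pos: [0.5977, 0.0639, 0.1284]
tool_rot: [0.587, 0.387, 0.59, -0.395]
contact_force: [-0.3, -0.9, -2.5]
width: 0.0661
```

```bash
python3 -m handwheel '{"linear":[[0,0,-0.01],[0,0,-0.02],[0,0,-0.02]],"twist":[0,0,0]}'
```

```text
clock: 19.02
ee_pos: [0.5978, 0.0639, 0.1274]
tool_rot: [0.587, 0.387, 0.59, -0.395]
contact_force: [-1.2, -0.0, 0.4]
width: 0.0661
```

```bash
python3 -m handwheel '{"linear":[[0,0,-0.005],[0,0,-0.005]],"twist":[0,0]}'; python3 -m handwheel '{"linear":[[0,0,0],[0,0,0],[0,0,0],[0,0,0],[0,0,0]],"twist":[0,0,0,0,0]}' 100 40
```

```text
clock: 19.27
ee_pos: [0.5979, 0.0638, 0.1274]
tool_rot: [0.588, 0.387, 0.59, -0.395]
contact_force: [-1.8, 0.4, 2.4]
width: 0.066
clock: 19.9
ee_pos: [0.5979, 0.0638, 0.1274]
tool_rot: [0.588, 0.387, 0.59, -0.395]
contact_force: [-0.4, -0.8, 0.4]
width: 0.0852
```

```bash
python3 - <<'E'
from h import *
snap("wrist","9"); snap("side","9")
E
```

```text
(no output)
```

View pics/wrist9.png

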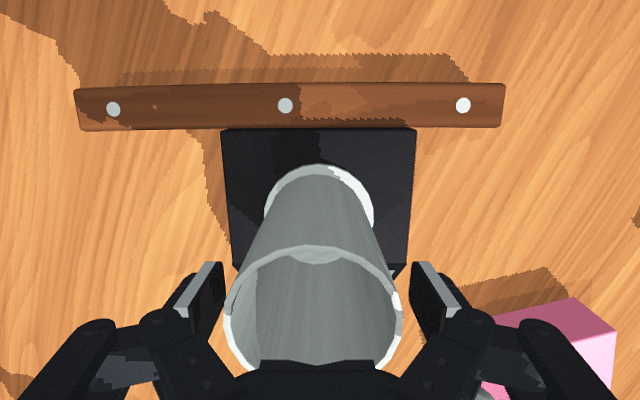

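```bash
python3 -m handwheel '{"linear":[[0,0,0.1],[0,0,0.3],[0,0,0.6],[0,0,1],[0,0,1]],"twist":[0,0,0,0,0]}'; python3 -m handwheel '{"linear":[[0.08,-0.2,0.4],[0.2,-0.5,0.6],[0.38,-0.9,0.6],[0.38,-0.9,0.6]],"twist":[0,0,0,0]}'; python3 - <<'E'
from h import *
from scipy.optimize import least_squares
s=telemetry.get_state();print(s["ee_pos"],bf(s["ee_pos"]))
for k in ("wrist","scene","side"):
    C,im,d,P=snap(k,"10"); B=bf(P); hsv=cv2.cvtColor(im,cv2.COLOR_RGB2HSV)
    m=(d>0)&(abs(P[...,2]-.174)<.004)&(abs(B[...,0]-.023)<.06)&(abs(B[...,1]+.06)<.06); q=B[m]
    if m.sum()>15: print(k,"rim",m.sum(),cv2.minEnclosingCircle(q.astype(np.float32)))
    m=(abs(P[...,2]-.064)<.003)&(hsv[...,1]<50)&(hsv[...,2]>100)&(abs(B[...,0]-.023)<.05)&(abs(B[...,1]+.06)<.05); q=B[m]
    if m.sum()>15: print(k,"plate",m.sum(),cv2.minEnclosingCircle(q.astype(np.float32)))
    m=(abs(P[...,2]-.058)<.003)&(hsv[...,2]<70)&(abs(B[...,0]-.03)<.1)&(abs(B[...,1]+.06)<.09)
    if m.sum()>20: print(k,"top",cv2.minAreaRect(B[m].astype(np.float32)), "n max",np.percentile(B[m][:,1],99))
E
```

```text
clock: 20.62
ee_pos: [0.6003, 0.0637, 0.2126]
tool_rot: [0.59, 0.389, 0.588, -0.394]
contact_force: [0.4, 0.4, 0.5]
width: 0.0858
clock: 21.12
ee_pos: [0.631, -0.0101, 0.2601]
tool_rot: [0.59, 0.39, 0.587, -0.395]
contact_force: [0.2, 0.5, 0.3]
width: 0.0855
[ 0.63095379 -0.01008192  0.26005087] [ 0.02472219 -0.14098535]
wrist rim 1484 ((0.021189991384744644, -0.06047265976667404), 0.03316844254732132)
wrist top ((0.02241024374961853, -0.05021526664495468), (0.12985019385814667, 0.10254055261611938), 0.10502048581838608) n max -0.00010520024527041086
scene rim 95 ((0.02475966513156891, -0.059272319078445435), 0.034142810851335526)
scene plate 111 ((0.02654259465634823, -0.060303691774606705), 0.03733796626329422)
scene top ((0.025730498135089874, -0.05157671123743057), (0.12872882187366486, 0.10412023216485977), 0.13486739993095398) n max -0.0007102640265393941
side rim 86 ((0.021632056683301926, -0.06356364488601685), 0.036202605813741684)
side plate 67 ((0.020567232742905617, -0.06315221637487411), 0.037551313638687134)
side top ((0.018809404224157333, -0.05720090493559837), (0.1048198789358139, 0.12668806314468384), 88.90892791748047) n max -0.004486787245793054
```

View pics/wrist10.png

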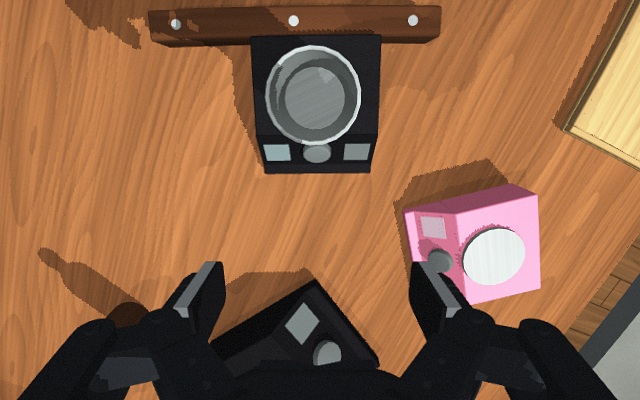

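```bash
python3 - <<'E'
from h import *
s=telemetry.get_state();print(s["joint_positions"].round(3))
t=s["ee_pos"]
for k in ("wrist","scene","side"):
    C,im,d,P=load(k,"10"); q=P[(d>0)]-t; u=q[:,:2]@U; n=q[:,:2]@N; z=q[:,2]
    for a in np.arange(0,.16,.01):
        m=(z>=a)&(z<a+.01)&(abs(u)<.11)&(abs(n)<.06)
        if m.sum()>5: print(k,a.round(2),m.sum(),"u",u[m].min().round(3),u[m].max().round(3),"n",n[m].min().round(3),n[m].max().round(3))
E
```

```text
[-0.17   0.17   1.663 -0.008  1.31  -0.566]
wrist 0.01 433 u -0.051 0.048 n -0.014 0.009
wrist 0.02 1321 u -0.058 0.055 n -0.014 0.009
wrist 0.03 1623 u -0.058 0.056 n -0.014 0.009
wrist 0.04 1684 u -0.058 0.056 n -0.015 0.01
wrist 0.05 1799 u -0.072 0.072 n -0.003 0.013
wrist 0.06 8950 u -0.075 0.074 n -0.015 0.014
wrist 0.07 8543 u -0.075 0.073 n -0.013 0.016
wrist 0.08 11872 u -0.073 0.072 n -0.0 0.017
wrist 0.09 1679 u -0.072 0.07 n 0.009 0.018
scene 0.01 29 u -0.049 0.054 n -0.012 0.01
scene 0.02 55 u -0.049 0.058 n -0.012 0.008
scene 0.03 52 u -0.049 0.058 n -0.013 0.005
scene 0.04 36 u -0.049 0.055 n -0.013 0.002
scene 0.05 28 u -0.067 0.069 n -0.015 -0.001
scene 0.06 99 u -0.073 0.076 n -0.015 0.009
scene 0.07 102 u -0.073 0.075 n -0.018 0.01
scene 0.08 97 u -0.071 0.074 n -0.019 0.016
scene 0.09 106 u -0.07 0.073 n -0.021 0.014
scene 0.1 126 u -0.064 0.072 n -0.021 0.018
scene 0.11 178 u -0.066 0.07 n -0.014 0.011
scene 0.12 39 u 0.02 0.04 n -0.03 0.01
scene 0.13 134 u -0.007 0.039 n -0.038 0.028
scene 0.14 131 u -0.008 0.039 n -0.038 0.026
scene 0.15 154 u -0.006 0.04 n -0.038 0.03
side 0.01 20 u -0.052 0.048 n -0.012 0.01
side 0.02 46 u -0.057 0.047 n -0.013 0.009
side 0.03 48 u -0.057 0.049 n -0.014 0.009
side 0.04 46 u -0.059 0.05 n -0.013 0.007
side 0.05 30 u -0.059 0.069 n -0.015 0.004
side 0.06 72 u -0.075 0.072 n -0.016 0.009
side 0.07 70 u -0.076 0.07 n -0.019 0.01
side 0.08 83 u -0.074 0.069 n -0.02 0.011
side 0.09 89 u -0.072 0.068 n -0.022 0.011
side 0.1 92 u -0.072 0.015 n -0.022 0.019
side 0.11 95 u -0.07 -0.006 n -0.015 0.011
side 0.12 38 u -0.068 -0.003 n -0.037 0.026
side 0.13 94 u -0.04 0.011 n -0.04 0.029
side 0.14 104 u -0.042 0.01 n -0.04 0.028
side 0.15 106 u -0.04 0.015 n -0.04 0.026
```

```bash
python3 - <<'E'
from h import *
t=telemetry.get_state()["ee_pos"]
C,im,d,P=load("wrist","10"); q=P[(d>0)]-t; u=q[:,:2]@U; n=q[:,:2]@N; z=q[:,2]
for a in np.arange(.01,.036,.002):
    for sgn in (-1,1):
        m=(z>=a)&(z<a+.002)&(sgn*u<.08)&(sgn*u>.03)&(abs(n)<.03)
        if m.sum()>5: print(a.round(3),sgn,m.sum(),"|u|",np.percentile(sgn*u[m],[1,99]).round(4),"n",n[m].min().round(3),n[m].max().round(3))
E
```

```text
0.012 1 9 |u| [0.0413 0.0423] n -0.008 0.002
0.014 -1 52 |u| [0.0434 0.0442] n -0.012 0.007
0.014 1 48 |u| [0.0412 0.0432] n -0.013 0.007
0.016 -1 64 |u| [0.0433 0.0499] n -0.013 0.009
0.016 1 73 |u| [0.041  0.0479] n -0.014 0.008
0.018 -1 99 |u| [0.0434 0.0499] n -0.013 0.009
0.018 1 87 |u| [0.0412 0.048 ] n -0.014 0.008
0.02 -1 117 |u| [0.0433 0.0554] n -0.013 0.009
0.02 1 119 |u| [0.041  0.0545] n -0.014 0.008
0.022 -1 125 |u| [0.0434 0.0565] n -0.013 0.009
0.022 1 124 |u| [0.0412 0.0542] n -0.013 0.009
0.024 -1 118 |u| [0.0433 0.0565] n -0.013 0.009
0.024 1 138 |u| [0.0413 0.0551] n -0.014 0.009
0.026 -1 156 |u| [0.0433 0.057 ] n -0.013 0.009
0.026 1 138 |u| [0.0412 0.0547] n -0.014 0.009
0.028 -1 131 |u| [0.0433 0.0572] n -0.013 0.009
0.028 1 155 |u| [0.0413 0.0552] n -0.014 0.009
0.03 -1 143 |u| [0.0433 0.0569] n -0.013 0.009
0.03 1 142 |u| [0.0414 0.0554] n -0.014 0.008
0.032 -1 159 |u| [0.0432 0.0571] n -0.013 0.009
0.032 1 165 |u| [0.0413 0.0549] n -0.014 0.009
0.034 -1 154 |u| [0.0432 0.0565] n -0.013 0.009
0.034 1 165 |u| [0.0414 0.0548] n -0.014 0.009
```

```bash
python3 -m handwheel '{"linear":[[0,0,0],[0.05,-0.12,0],[0.1,-0.23,0],[0.15,-0.35,0],[0.2,-0.46,0],[0.2,-0.46,0]],"twist":[-0.2,-0.4,-0.6,-0.8,-1,-1]}'; python3 -m handwheel '{"linear":[[0,0,0],[0,0,0],[0,0,0],[0,0,0],[0,0,0],[0,0,0]],"twist":[-0.2,-0.4,-0.6,-0.8,-1,-1]}'; python3 - <<'E'
from h import *
s=telemetry.get_state();M=R.from_quat(s["tool_rot"],scalar_first=True).as_matrix();print(M.round(3),bf(s["ee_pos"]),s["ee_pos"],"yaw",np.degrees(np.arctan2(M[1,1],M[0,1])))
C,im,d,P=snap("wrist","11"); B=bf(P); hsv=cv2.cvtColor(im,cv2.COLOR_RGB2HSV)
E
```

```text
clock: 22.02
ee_pos: [0.6458, -0.0438, 0.2592]
tool_rot: [-0.394, -0.584, -0.396, 0.589]
contact_force: [0.1, -0.7, 0.4]
width: 0.085
clock: 22.78
ee_pos: [0.6454, -0.0427, 0.259]
tool_rot: [-0.14, -0.69, -0.144, 0.695]
contact_force: [0.1, 0.4, 0.3]
width: 0.0854
[[-0.008  0.394 -0.919]
 [ 0.004 -0.919 -0.394]
 [-1.    -0.006  0.006]] [ 0.02517236 -0.1766307 ] [ 0.64535286 -0.04269267  0.25901719] yaw -66.77627640804971
```

View pics/wrist11.png

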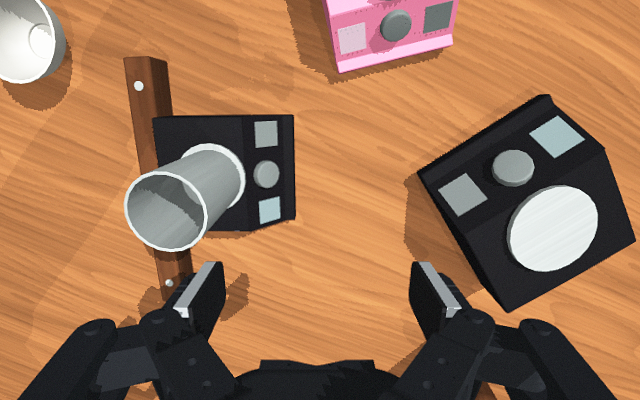

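```bash
python3 - <<'E'
from h import *
C,im,d,P=load("wrist","11"); B=bf(P); hsv=cv2.cvtColor(im,cv2.COLOR_RGB2HSV)
g=(hsv[...,1]<60)&(hsv[...,2]>70); g[:, :250]=0; g[:,285:]=0; g[:155]=0; g[195:]=0
q=np.c_[B[g],P[g][:,2]]; a=(q[:,2]-q[:,1])/2**.5  # along out axis
top=q[a>np.percentile(a,90)-.003]; print(g.sum(),len(top),"button top u,n,z",top.mean(0).round(4),"sz",np.ptp(top,axis=0).round(4),"expect n -.122 z .046")
m=(abs(P[...,2]-.174)<.004)&(abs(B[...,0]-.023)<.06)&(abs(B[...,1]+.06)<.06); print("rim",cv2.minEnclosingCircle(B[m].astype(np.float32)))
t=telemetry.get_state()["ee_pos"]; 
tgt=np.r_[BO+.0223*U-.1936*N]; print("shift units",(tgt-t[:2])/.08)
E
```

```text
577 481 button top u,n,z [ 0.023  -0.1195  0.0488] sz [0.0945 0.0697 0.3667] expect n -.122 z .046
rim ((0.02178751677274704, -0.0602017343044281), 0.03368973359465599)
shift units [ 0.0491152  -0.20692935]
```

```bash
python3 -m handwheel '{"linear":[[0.05,-0.21,-0.1],[0.05,-0.21,-0.5],[0.05,-0.21,-1],[0.05,-0.21,-1]],"twist":[0,0,0,0]}'; python3 -m handwheel '{"linear":[[0,0,-0.3],[0,0,-0.7],[0,0,-1],[0,0,-1]],"twist":[0,0,0,0]}'; python3 - <<'E'
from h import *
s=telemetry.get_state();M=R.from_quat(s["tool_rot"],scalar_first=True).as_matrix();print(M[:,0].round(3),bf(s["ee_pos"]),s["ee_pos"],"yaw",np.degrees(np.arctan2(M[1,1],M[0,1])))
tgt=np.r_[BO+.0223*U-.1936*N,.0316]; print("shift units",(tgt-s["ee_pos"])/.08)
snap("wrist","12");snap("scene","12")
E
```

```text
clock: 23.32
ee_pos: [0.6466, -0.0599, 0.1738]
tool_rot: [-0.14, -0.687, -0.146, 0.698]
contact_force: [0.2, -1.0, 0.1]
width: 0.085
clock: 23.82
ee_pos: [0.6461, -0.0601, 0.093]
tool_rot: [-0.139, -0.686, -0.147, 0.699]
contact_force: [-0.8, 0.1, 0.5]
width: 0.0853
[-0.02   0.006 -1.   ] [ 0.01898972 -0.19292054] [ 0.64605704 -0.06010208  0.09303657] yaw -66.67809845259366
shift units [ 0.04139302  0.008422   -0.76795708]
```

View pics/wrist12.png

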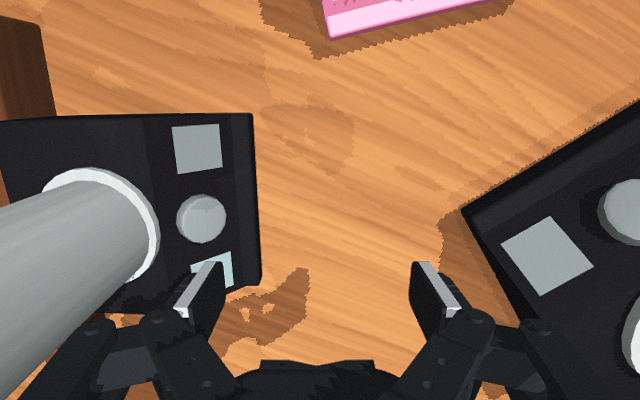

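```bash
python3 -m handwheel '{"linear":[[0.045,0.01,-0.15],[0.045,0.01,-0.4],[0.045,0.01,-0.6],[0.045,0.01,-0.73],[0.045,0.01,-0.73],[0.045,0.01,-0.73]],"twist":[0,0,0,0,0,0]}'; python3 - <<'E'
from h import *
s=telemetry.get_state();M=R.from_quat(s["tool_rot"],scalar_first=True).as_matrix();print(M[:,0].round(3),bf(s["ee_pos"]),s["ee_pos"],"yaw",np.degrees(np.arctan2(M[1,1],M[0,1])))
tgt=np.r_[BO+.0223*U-.183*N,.021]; print("to contact, units",(tgt-s["ee_pos"])/.08)
snap("wrist","13");snap("scene","13")
E
```

```text
clock: 24.68
ee_pos: [0.6519, -0.0597, 0.0378]
tool_rot: [-0.14, -0.688, -0.146, 0.697]
contact_force: [0.5, -0.0, 1.0]
width: 0.0853
[-0.014  0.005 -1.   ] [ 0.02450304 -0.19487742] [ 0.65189607 -0.05973899  0.03781237] yaw -66.68841018804208
to contact, units [-0.08357947  0.12575965 -0.21015463]
```

View pics/wrist13.png

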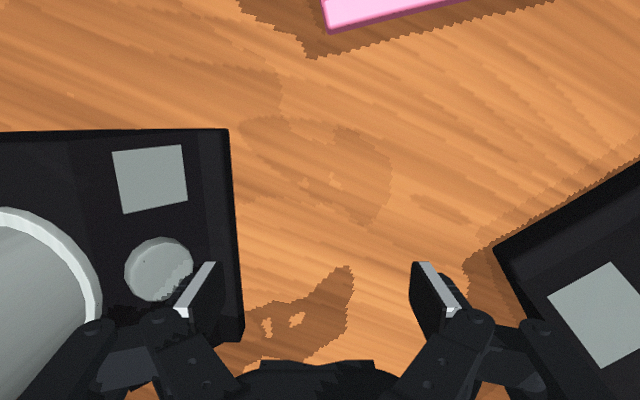

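View pics/scene13.png

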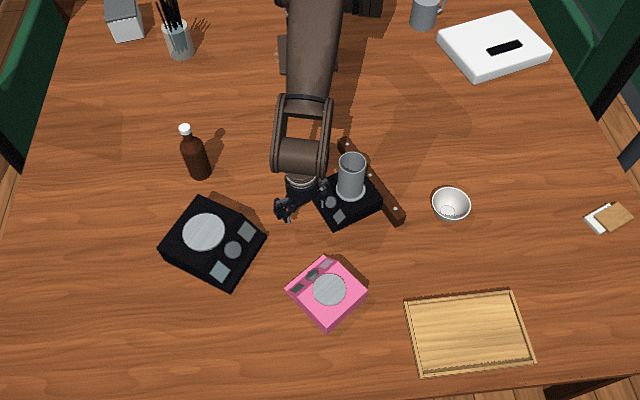

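```bash
python3 -m handwheel '{"linear":[[-0.02,0.03,-0.06],[-0.045,0.06,-0.12],[-0.07,0.094,-0.175],[-0.07,0.094,-0.175]],"twist":[0,0,0,0]}'; python3 - <<'E'
from h import *
s=telemetry.get_state();print(bf(s["ee_pos"]),s["ee_pos"][2])
E
```

```text
clock: 25.28
ee_pos: [0.6458, -0.0518, 0.0235]
tool_rot: [-0.14, -0.688, -0.146, 0.697]
contact_force: [0.2, 0.5, 1.0]
width: 0.0856
[ 0.02199796 -0.18518596] 0.023482869341501785
```

```bash
python3 -m handwheel '{"linear":[[-0.0035,0.008,-0.009],[-0.007,0.016,-0.018],[-0.0105,0.0245,-0.0265],[-0.0105,0.0245,-0.0265]],"twist":[0,0,0,0]}'; python3 -m handwheel '{"linear":[[-0.0035,0.008,-0.009],[-0.007,0.016,-0.018],[-0.0105,0.0245,-0.0265],[-0.0105,0.0245,-0.0265]],"twist":[0,0,0,0]}'; python3 - <<'E'
from h import *
s=telemetry.get_state();print(bf(s["ee_pos"]),s["ee_pos"][2])
E
```

```text
clock: 25.78
ee_pos: [0.6449, -0.0498, 0.0214]
tool_rot: [-0.14, -0.688, -0.146, 0.697]
contact_force: [-1.1, -0.2, -0.8]
width: 0.0853
clock: 26.28
ee_pos: [0.6442, -0.048, 0.0194]
tool_rot: [-0.14, -0.688, -0.146, 0.697]
contact_force: [0.5, -0.2, 0.7]
width: 0.0853
[ 0.02204951 -0.18102567] 0.019383657042621714
```

```bash
python3 - <<'E'
from h import *
for k in ("wrist","scene","side"):
    C,im,d,P=snap(k,"14")
    if k=="wrist": a=im[200:400,60:260]
    else:
        x,y=proj(C,[[.645,-.005,.04]])[0].astype(int); print(k,x,y); a=im[max(y-40,0):y+40,x-50:x+50]
    save(k+"14c.png",cv2.resize(a,(800,int(800*a.shape[0]/a.shape[1])) if a.shape[0]<a.shape[1] else (600,600),interpolation=cv2.INTER_CUBIC)[:600])
E
```

```text
scene 324 210
side 307 199
```

View pics/wrist14c.png

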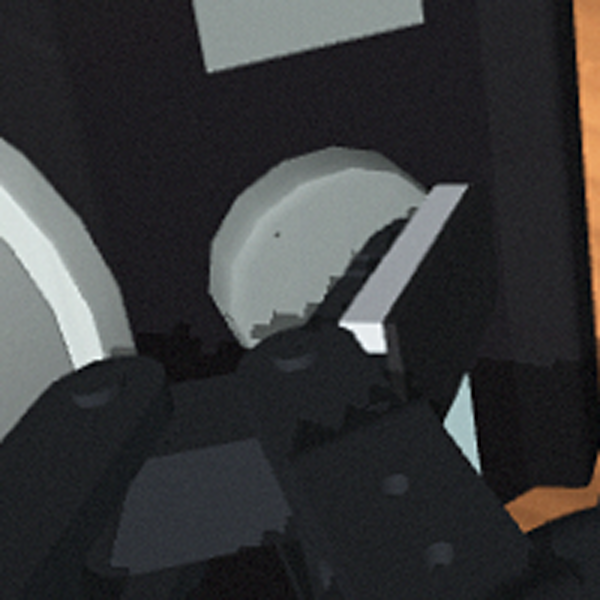

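View pics/scene14c.png

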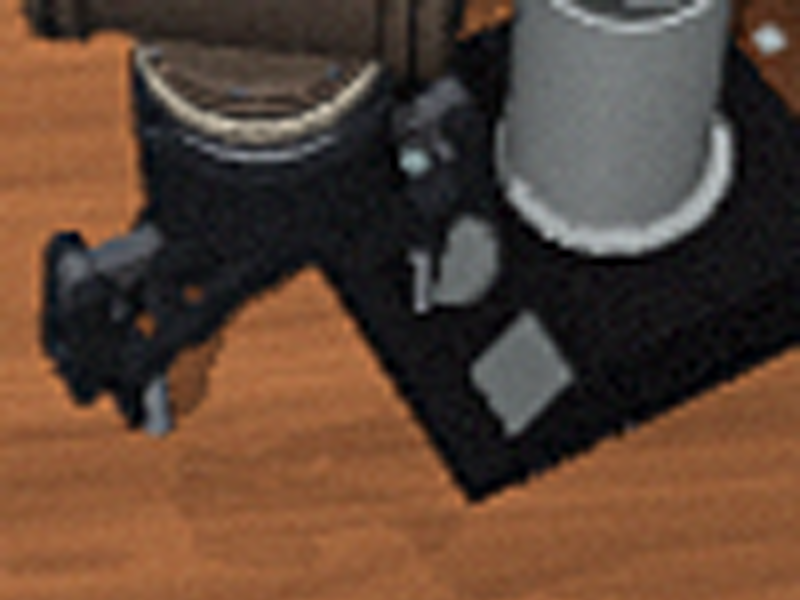

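View pics/side14c.png

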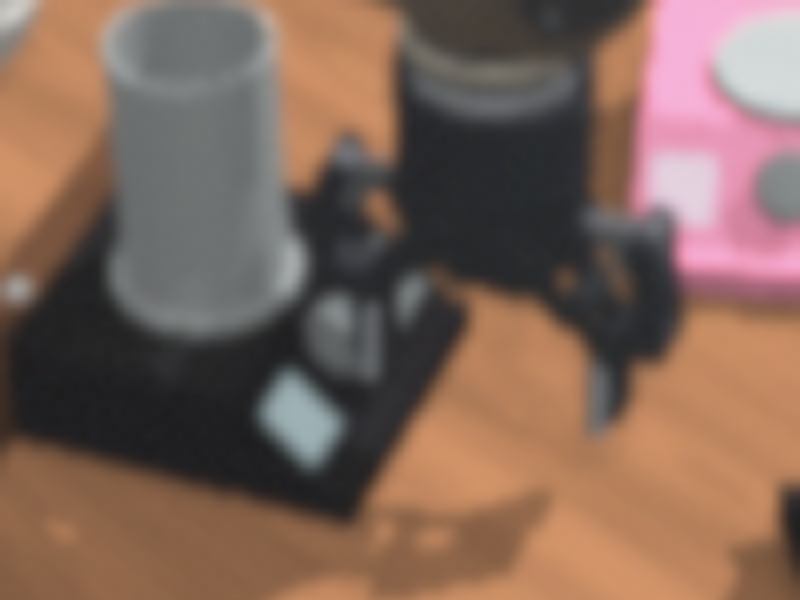

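```bash
python3 -m handwheel '{"linear":[[-0.0035,0.008,-0.009],[-0.007,0.016,-0.018],[-0.007,0.016,-0.018]],"twist":[0,0,0]}'; python3 -m handwheel '{"linear":[[-0.0035,0.008,-0.009],[-0.007,0.016,-0.018],[-0.007,0.016,-0.018]],"twist":[0,0,0]}'; python3 - <<'E'
from h import *
s=telemetry.get_state();print(bf(s["ee_pos"]),s["ee_pos"][2])
E
```

```text
clock: 26.8
ee_pos: [0.6439, -0.0471, 0.0184]
tool_rot: [-0.141, -0.688, -0.146, 0.697]
contact_force: [-0.3, -3.3, 4.9]
width: 0.0853
clock: 27.18
ee_pos: [0.6436, -0.0462, 0.0173]
tool_rot: [-0.141, -0.688, -0.145, 0.697]
contact_force: [-1.3, -4.0, 5.0]
width: 0.0852
[ 0.02217829 -0.17911389] 0.017346085514187152
```

```bash
python3 -m handwheel '{"linear":[[-0.007,0.016,-0.018],[-0.014,0.032,-0.036],[-0.021,0.049,-0.053],[-0.021,0.049,-0.053],[-0.021,0.049,-0.053]],"twist":[0,0,0,0,0]}'; python3 - <<'E'
from h import *
s=telemetry.get_state();print(bf(s["ee_pos"]),s["ee_pos"][2],s["contact_force"])
E
```

```text
clock: 27.8
ee_pos: [0.6428, -0.0438, 0.0149]
tool_rot: [-0.142, -0.688, -0.145, 0.696]
contact_force: [-3.1, -8.3, 9.6]
width: 0.0852
[ 0.02236218 -0.17665503] 0.014889898790948403 [-3.14782366 -8.30366392  9.56015773]
```

```bash
python3 -m handwheel '{"linear":[[-0.01,0.014,-0.018],[-0.017,0.026,-0.03],[-0.017,0.026,-0.03],[-0.017,0.026,-0.03],[-0.017,0.026,-0.03],[-0.017,0.026,-0.03]],"twist":[0,0,0,0,0,0]}'; python3 - <<'E'
from h import *
s=telemetry.get_state();print(bf(s["ee_pos"]),s["ee_pos"][2],s["contact_force"])
for k in ("scene","wrist"):
    C,im,d,P=snap(k,"15"); B=bf(P)
    if k=="wrist": save("wrist15c.png",cv2.resize(im[180:380,20:260],(720,600),interpolation=cv2.INTER_CUBIC))
    m=(d>0)&(abs(P[...,2]-.174)<.004)&(abs(B[...,0]-.023)<.06)&(abs(B[...,1]+.06)<.06)
    if m.sum()>15: print(k,"rim",m.sum(),cv2.minEnclosingCircle(B[m].astype(np.float32)))
E
```

```text
clock: 28.55
ee_pos: [0.6429, -0.0438, 0.015]
tool_rot: [-0.144, -0.689, -0.144, 0.696]
contact_force: [-3.0, -7.9, 10.4]
width: 0.0857
[ 0.02246271 -0.17666542] 0.015010122253107657 [-2.96248142 -7.92160748 10.37208228]
scene rim 110 ((0.02313198521733284, -0.0606079027056694), 0.03479159250855446)
```

View pics/wrist15c.png

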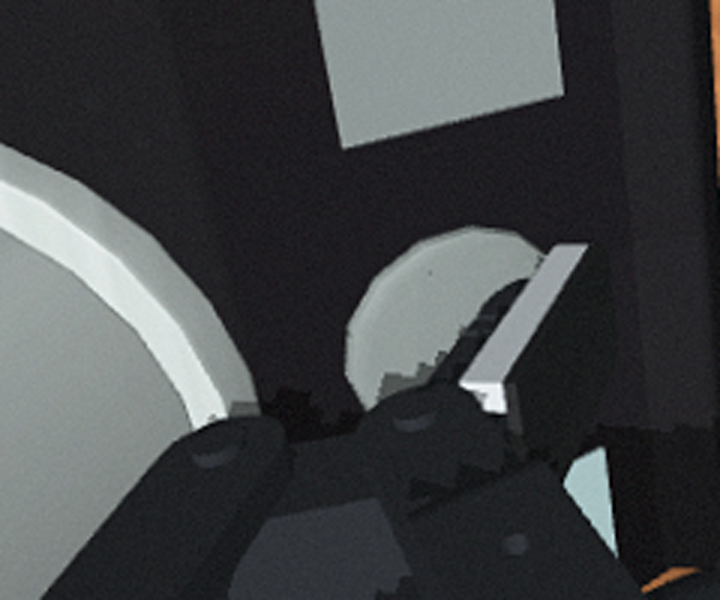

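```bash
python3 - <<'E'
from h import *
for k in ("13","14","15"):
    C,im,d,P=load("wrist",k); B=bf(P); a=(P[...,2]-B[...,1])/2**.5
    m=(d>0)&(np.hypot(B[...,0]-.0223,(B[...,1]+.122+.003))<.016)&(B[...,1]>-.122)&(B[...,1]<-.112)&(B[...,0]>.02)&(B[...,0]<.032)&(P[...,2]<.065)
    print(k,m.sum(),np.percentile(a[m],[10,50,90]).round(4)," proud",(np.median(a[m])-(.046+.122)/2**.5).round(4))
E
```

```text
13 713 [0.1174 0.1183 0.1191]  proud -0.0005
14 875 [0.1174 0.1182 0.119 ]  proud -0.0005
15 718 [0.1115 0.1124 0.1192]  proud -0.0064
```

The depth image puts the cap 5.9 mm in, against the 6 mm stop, and it has been held for over 0.5 s. Next I back out along the button's axis.

```bash
python3 -m handwheel '{"linear":[[0.01,-0.024,0.027],[0.021,-0.049,0.053],[0.035,-0.082,0.09],[0.052,-0.122,0.133],[0.08,-0.19,0.25],[0.1,-0.24,0.5],[0.1,-0.24,0.9],[0.1,-0.24,1],[0.1,-0.24,1]],"twist":[0,0,0,0,0,0,0,0,0]}'; python3 -m handwheel '{"linear":[[0,0,0.4],[0.02,-0.1,0.9],[0.05,-0.1,1],[0.05,-0.1,1]],"twist":[0,0,0,0]}'; python3 -m handwheel '{"linear":[[0,0,0.4],[0,0,0.8],[0,0,0.8]],"twist":[0,0,0]}'; python3 - <<'E'
from h import *
s=telemetry.get_state();print(bf(s["ee_pos"]),s["ee_pos"])
for k in ("wrist","scene","side"):
    C,im,d,P=snap(k,"16"); B=bf(P); hsv=cv2.cvtColor(im,cv2.COLOR_RGB2HSV); a=(P[...,2]-B[...,1])/2**.5
    m=(d>0)&(abs(P[...,2]-.174)<.004)&(abs(B[...,0]-.023)<.06)&(abs(B[...,1]+.06)<.06)
    if m.sum()>15: print(k,"rim",m.sum(),cv2.minEnclosingCircle(B[m].astype(np.float32)))
    m=(abs(P[...,2]-.064)<.003)&(hsv[...,1]<50)&(hsv[...,2]>100)&(abs(B[...,0]-.023)<.05)&(abs(B[...,1]+.06)<.05)
    if m.sum()>15: print(k,"plate",m.sum(),cv2.minEnclosingCircle(B[m].astype(np.float32)))
    m=(abs(P[...,2]-.058)<.003)&(hsv[...,2]<70)&(abs(B[...,0]-.03)<.1)&(abs(B[...,1]+.06)<.09)
    if m.sum()>20: print(k,"top",cv2.minAreaRect(B[m].astype(np.float32)), "n max",np.percentile(B[m][:,1],99))
    m=(d>0)&(B[...,1]>-.127)&(B[...,1]<-.116)&(abs(B[...,0]-.0225)<.007)&(P[...,2]<.065)
    if m.sum()>5: print(k,"button",m.sum(),(np.median(a[m])-(.046+.122)/2**.5).round(4))
E
```

```text
clock: 29.78
ee_pos: [0.6515, -0.0632, 0.0963]
tool_rot: [-0.145, -0.69, -0.144, 0.695]
contact_force: [-0.7, -0.4, 0.4]
width: 0.0854
clock: 30.28
ee_pos: [0.6552, -0.071, 0.1753]
tool_rot: [-0.144, -0.689, -0.144, 0.695]
contact_force: [-0.2, 0.0, 0.4]
width: 0.0855
clock: 30.65
ee_pos: [0.6559, -0.0709, 0.2401]
tool_rot: [-0.145, -0.69, -0.144, 0.695]
contact_force: [0.3, 0.7, -0.1]
width: 0.0854
[ 0.02375768 -0.20672704] [ 0.65585952 -0.07093095  0.24011926]
wrist rim 1678 ((0.021797962486743927, -0.060443975031375885), 0.033515896648168564)
wrist plate 697 ((0.02286195196211338, -0.06051398441195488), 0.037957802414894104)
wrist top ((0.022948063910007477, -0.05114058405160904), (0.1296125203371048, 0.10310811549425125), 0.0880480706691742) n max -0.0016583463700945674
wrist button 159 -0.0001
scene rim 115 ((0.023457184433937073, -0.058885760605335236), 0.0346897654235363)
scene plate 108 ((0.02693498320877552, -0.05981160327792168), 0.03736872598528862)
scene top ((0.026048649102449417, -0.05149358883500099), (0.1327933520078659, 0.10354655236005783), 1.0639512538909912) n max -0.0007834374026222252
scene button 29 -0.0022
side rim 83 ((0.022349607199430466, -0.06359022110700607), 0.03574688732624054)
side plate 57 ((0.022334108129143715, -0.06400123238563538), 0.038703612983226776)
side top ((0.01961500570178032, -0.05426810681819916), (0.10316427052021027, 0.12668117880821228), 88.88257598876953) n max -0.005850794512539135
side button 15 0.001
```

View pics/wrist16.png

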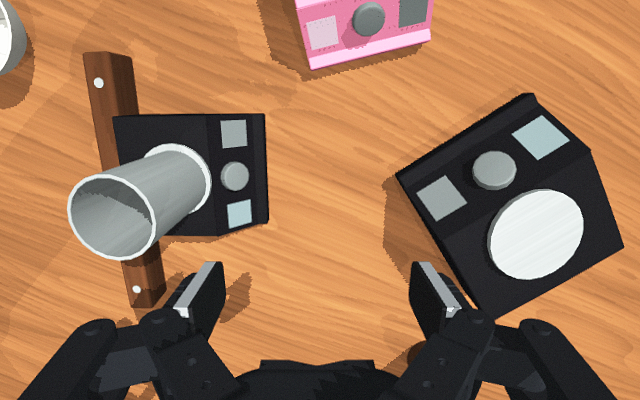

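View pics/scene16.png

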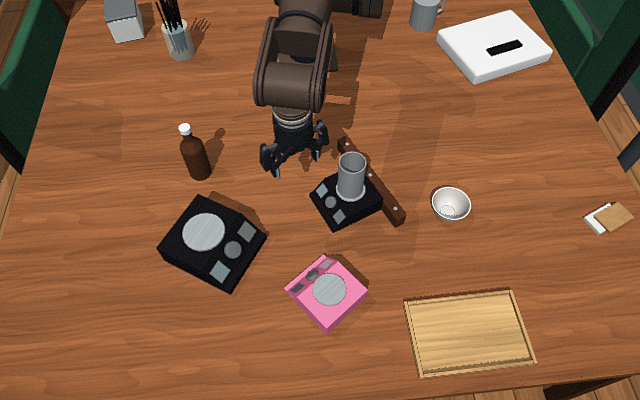

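```bash
python3 -c "
from station import bot; print(bot.job_done())"
```

```text
the job is handed in; nothing more can be done
None
```

The scale is against the batten with the tumbler standing on its plate. The button was pressed, held and let out, and I handed the job in at about 31 s of the 70 s allowed. The hand-in reports no verdict.

**What I did**
- **Scale:** I pushed the small black scale back with both open fingers on its front face until it bore on the batten at about 12 N.
- **Tumbler:** I gripped it near the rim, lowered it onto the plate until the load came off the wrist, and then released it.
- **Button:** The moves only allow a turn about the vertical, so I could not lean the tool as advised. Instead I turned the open gripper a quarter turn. I pressed with one finger along the button's axis, keeping the hand in front of the scale and clear of the tumbler.

**Last checks**
- **Scale:** The rear top edge is within about 2 mm of the batten and square to about 0.1° in the wrist view.
- **Tumbler:** The rim centre is about 1 mm from the plate centre, with the rim at its expected height.
- **Button:** Depth showed it 5.9 mm in while I held it for over 0.5 s at about 12 N. It is back out now, 0.1 mm from its rest position in the wrist view.
- **Bystanders and robot:** The syrup bottle and sugar bowl look unmoved in the scene picture. The gripper is open and clear, with wrist force back to noise.

**Disagreements**
- **Rear edge:** The side camera put the scale's rear edge 5–6 mm short of the batten, and the scene camera saw about 1° of turn. I trusted the wrist view, where that edge was well resolved, and the felt contact.
- **Button out:** The scene camera read −2 mm and the side camera +1 mm, each from only 15–30 pixels.
- **First contact:** The finger met the button about 3 mm later than I predicted, because the fingertip profile I had estimated was off.

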